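Preload a ball bearing with the coarse ring and the fine knob

TASK

A ball bearing lies in the nest of the blue preload stand. Turn the black coarse ring clockwise to lower the pressing foot until you feel it touch the bearing, putting no more than 25 N on it, then load the bearing to about 45 N with the silver fine knob on top. Let go and leave the stand loaded, and do not disturb the loose parts lying around it.

Things in the scene. Friction and masses are not known exactly. Their poses are not given: they have to be found in the camera images.
- stand: Blue bearing preload stand, screwed to the bench. Origin: at bench height on its vertical spindle axis, z up. Base plate 165 x 130 x 18 mm, reaching 108 mm to -x and 58 mm to +x of the axis; a column at its -x end carries a head (99 mm to -x to 41 mm to +x, 64 mm wide) with its top 175 mm up. On the head, coaxial with the axis: the black coarse ring and, above it, the silver fine knob.
- nest_axis (a point): Point on the axis on the base plate's top (18 mm up). Above it, on a screw-height anvil, a bearing (52 mm across, 15 mm thick) lies in a rimmed nest right under the foot. The anvil's height differs every time and is not measured: at the start the foot hangs 5 to 28 mm clear of the bearing, so the touch must be felt.
- ring_grip (a point): Point on the axis at the height to grip the coarse ring: black, ribbed, round, 60 mm in diameter, 26 mm tall, 189 to 215 mm above the bench (this point: 206 mm), white index line on top. 14 mm free height beneath it over the head. One rad lowers the foot 12 mm; past the touch the load grows about 60 N per rad.
- knob_grip (a point): Point on the axis at the height to grip the fine knob: silver, ribbed, round, 28 mm in diameter, 28 mm tall, 217 to 245 mm above the bench (this point: 238 mm), red index line on top, 2 mm above the ring. One rad lowers the foot (and the ring with it) 4 mm; past the touch the load grows about 20 N per rad.
- coarse (a joint): Angle of the coarse ring, rad, grows clockwise seen from above (foot down), 0 to 3.0; starts between 0 and 0.4. Steady friction torque about 0.8 N m while it turns; each N of load on the bearing adds 0.012 N m to it; when stopped in the grip, half or more of that rise is still felt. Stays where it is left for loads up to 60 N.
- fine (a joint): Angle of the fine knob, rad, grows clockwise seen from above (foot down), 0 to 3.0; starts at its stop, 0. Steady friction torque about 0.28 N m while it turns; each N of load adds 0.004 N m when turning clockwise. Stays where it is left.
- spindle: Steel spindle, a 20 mm rod out of the head's underside, carrying on a 5 N per mm spring a round foot 28 mm across. Origin: on the axis at the rod's lower end, 102 mm above the bench with both knobs at 0. Ring and fine knob move it, but it does not show the spring's compression. The load is the foot's force on the bearing.
- socket: Bystander: steel socket, 30 mm across, 45 mm tall, standing. Origin under its centre.
- grease_tin: Bystander: yellow tin, 60 mm across, 55 mm tall, standing. Origin under its centre.
- gear: Bystander: dark steel gear, 64 mm across, 24 mm tall, lying flat. Origin under its centre.
There are look-alikes about, which are no part of the job. What is meant by the stand is not orange or pink, and is the smaller of those in its own colour.

How it is judged:
By the outcome, as a careful person would: the job done as asked, in the order asked, and still so for the second after the job is handed in, with the robot touching nothing.
It also fails if it takes over 67 s, if anything falls off the work surface, if the arm or the gripper's body presses on something with over 40 N, if the wrist force passes 120 N, or if a joint passes its speed limit or range.

ROBOT

A 6-joint arm with a two-finger parallel gripper is mounted at the origin on the work surface. World frame = base frame: x ahead of the robot, y to its left, z up, the work surface at z = 0. Lengths are in m, angles in rad, forces in N, time in s.
With the tool pointing down it reaches from about 0.375 to 0.925 m from the base axis. Payload 5.7 kg.
Tool frame: the origin (TCP) lies midway between the tips of the shut fingers; the grasp point (between the pads) lies robot.grip_depth behind it (robot.grip_depth is the distance from the TCP to the grasp point, in m); z points along the fingers, x is the direction in which the jaws open and shut, and the axes are right-handed (so a half turn about z gives the same grasp; the last joint's range is limited). The gripper opens to 85 mm and grips with 20 to 120 N. Pads are 22 mm wide; open, the fingers measure 114 mm over their backs; the gripper's body (76 mm by 85 mm) begins 54 mm behind the grasp point. The pads swing forward as they close: fully open they stand 13 mm farther back than shut.
Start: joints at [1.196, 0.359, 1.51, -0, 1.272, -0.115], TCP at [0.154, 0.58, 0.231] pointing down, gripper open.
Joint ranges: [-2.97, 2.97], [-1.01, 2.36], [0.21, 2.38], [-0.96, 4.11], [0.2, 2.71], [-2.98, 2.98]. Speed limits (rad/s): [2.39, 2.39, 3.14, 3.14, 3.14, 3.14].

INTERFACE

Orientations are given as a 3x3 rotation matrix whose columns are the frame's x, y, z axes.
In Python, from station import robot, viewer gives the robot as it stands.
- The arm moves only by the tool servo_tool, never from a script. Its argument "motion" is a list of rows, each a list of 3 entries, a list of its own where there are three numbers: the shift along the tool's x, y, z in m, then the turn, a rotation vector about the tool's x, y, z in degrees, then the gripper's target within -1 to 1 (fully open at 1, half-way at 0, shut at -1). In form: [[[x, y, z], [wx, wy, wz], claw], ...]. A call has 1 to 20 rows; each row is the pose to reach, as a shift and turn from the pose commanded when the call began, along the tool's axes at that moment; what a row does not reach only later rows make up. A row lasts 1/8 s, in which the tool goes at most 62.5 mm and 10.7 degrees, less where a joint would pass 70% of its speed; a pose out of reach is approached as far as the arm can. A call with a gripper value outside its range is refused whole. The fingers move at their own pace and stop on an object; "squeeze" is the grip in N (left out, the last holds). Time passes only in rows, so rows that repeat a pose let the fingers close. It gives the time, the measured TCP pose, the force and the opening at its end, in the units of the state.
- robot.read_state(): the state, without advancing time (a new reading comes with each control period).
- viewer.get_image(name): name is "scene" or "top"; returns the picture (480x640x3 uint8, red, green, blue); there is no depth.
- viewer.camera_params(name): a dict with "fov_y" (degrees; the focal length in pixels is half the picture's height over the tangent of half this angle, whatever the lens; pixels are square), "cx", "cy" (the principal point, pixels), "eye" and "attitude" of the camera in the world. Camera axes: x right, y up, looking along -z (the intrinsics and any distortion apply to the point x, -y, -z); pixel columns grow to the right and rows downward; lengths in m; the calibration is good to about 2 mm. A picture is of the moment at which its call begins. camera_params takes no time and is no camera call.
- robot.sign_off(): hands the job in, once; it reports no verdict.
Trained networks look in the newest picture that a camera, given by its name, has taken for a name from the list of things; names that differ only in an ending like _2 or _b are one class to them, and where a whole thing is asked for, a point or a joint stands for the part that bears it (a point fixed in the world has none). Each returns a list of dicts, best first, with "confidence" (0 to 1); they miss things now and then, are a little off and sometimes report something else, mostly with a low value. They report only what shows in the picture. A call takes as long as a camera call. They do not tell look-alikes from the thing itself.
- viewer.find_in(camera, name): "xy" ([column, row] in pixels, amid what is visible of it).
- viewer.tip_of(camera, name): "xy" ([column, row] in pixels: a listed point, or the origin of a listed thing).
The state is a dict: "time": time; "joint_pos": joint angles; "joint_vel": joint speeds; "joint_torque": joint torques, N m; "ee_pos": TCP position; "tool_rot": TCP orientation; "wrist_force": force on the tool from outside, world axes, zero at the start; "moment": the same for the moment, N m; "opening": finger opening in m.
Only numpy, scipy, OpenCV 4.12 (cv2) and the standard library are available. Lean on these libraries where they do the work, as an engineer would, in place of code of your own. Each camera call takes 0.05 s, during which the arm holds its last target. There are 200 camera calls.

## Working session

There is one attempt and no reset: what is moved stays moved. The work goes in short steps, Python scripts to look and compute and a tool call to move; the robot and the scene stay as the last step left them, time stands still between calls to the robot, and variables do not carry over. Pictures are saved under pics/ and viewed, about 8 in all and at most 12, crops included, and the job is handed in when it is done.

Besides the shell and the picture viewer there is one more tool, called after "Emit:" as name(argument=value, ...), one argument or row to a line, values as JSON. servo_tool: Moves the arm, as the interface text tells. Its arguments: {"type":"object","properties":{"motion":{"type":"array","items":{"type":"array"}},"squeeze":{"type":"number"}},"required":["motion"]}

```bash
ls; mkdir -p pics
python3 - <<'E'
from station import robot, viewer
import cv2
s=robot.read_state(); print({k:s[k] for k in ('time','ee_pos','tool_rot','wrist_force','moment','opening')}, robot.grip_depth)
for c in ("scene","top"):
    cv2.imwrite(f"pics/{c}0.png",viewer.get_image(c)[:,:,::-1]); print(c,viewer.camera_params(c))
    for n in ("ring_grip","knob_grip","stand","socket","grease_tin","gear"):
        print(n,[(d['xy'],round(d['confidence'],2)) for d in viewer.tip_of(c,n)][:5])
E
```

```text
pics
{'time': 0.0, 'ee_pos': array([0.15389097, 0.57920651, 0.23042603]), 'tool_rot': array([[ 2.56897089e-01,  9.66438519e-01, -6.89344144e-04],
       [ 9.66436906e-01, -2.56897928e-01, -1.77809206e-03],
       [-1.89550774e-03, -2.09420948e-04, -9.99998182e-01]]), 'wrist_force': array([-0.57594729,  0.64081422,  0.61958545]), 'moment': array([ 0.0551585 , -0.01313999,  0.0036984 ]), 'opening': 0.08547115708337746} 0.0187
scene {'fov_y': 47.02931380969662, 'cx': 313.03574154800015, 'cy': 246.75740726574028, 'eye': array([ 1.24693811, -0.57429503,  0.84185641]), 'attitude': array([[ 0.72790585, -0.40432227,  0.55378388],
       [ 0.68566732,  0.42490575, -0.59102912],
       [ 0.00366028,  0.80992506,  0.58652195]])}
ring_grip [([436.3, 234.7], 0.96), ([204.5, 329.0], 0.95), ([439.6, 134.8], 0.94), ([261.3, 236.2], 0.69)]
knob_grip [([439.4, 114.7], 0.64), ([202.6, 308.1], 0.6), ([259.9, 219.4], 0.59), ([437.4, 218.5], 0.58)]
stand [([265.3, 311.0], 0.83), ([221.3, 440.8], 0.74), ([426.4, 308.0], 0.61), ([418.7, 238.4], 0.57)]
socket [([299.6, 353.7], 0.87)]
grease_tin [([329.1, 298.1], 0.84)]
gear []
top {'fov_y': 50.689756783352216, 'cx': 323.914782306591, 'cy': 235.23070766745246, 'eye': array([0.42327591, 0.10060916, 1.11423414]), 'attitude': array([[-0.02040972,  0.98100231, -0.19291943],
       [-0.99953944, -0.02435543, -0.01810296],
       [-0.02245768,  0.19246111,  0.98104759]])}
ring_grip [([537.5, 150.8], 0.96), ([93.0, 207.5], 0.93), ([237.6, 140.3], 0.76), ([376.4, 269.6], 0.74)]
knob_grip [([81.4, 202.3], 0.97), ([546.9, 141.1], 0.85), ([380.1, 271.6], 0.81), ([236.8, 128.9], 0.66), ([369.2, 279.8], 0.22)]
stand [([371.1, 281.7], 0.93), ([152.4, 244.3], 0.84), ([494.1, 191.2], 0.77), ([256.5, 172.8], 0.72), ([382.8, 215.7], 0.71)]
socket [([381.7, 214.2], 0.74), ([377.8, 270.5], 0.19)]
grease_tin [([306.3, 247.7], 0.8)]
gear [([443.8, 315.9], 0.56)]
```

View pics/scene0.png

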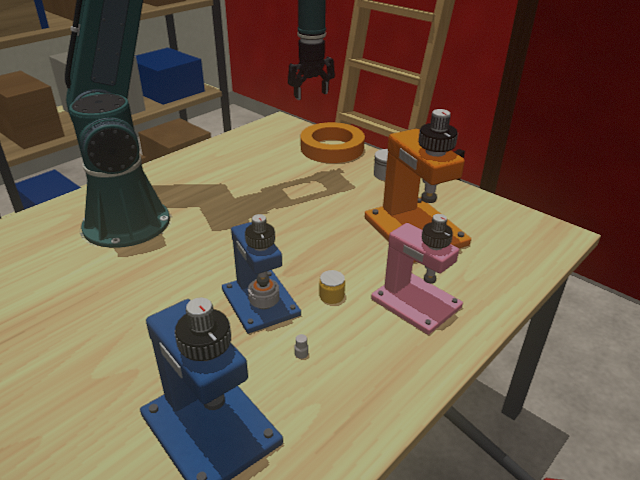

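View pics/top0.png

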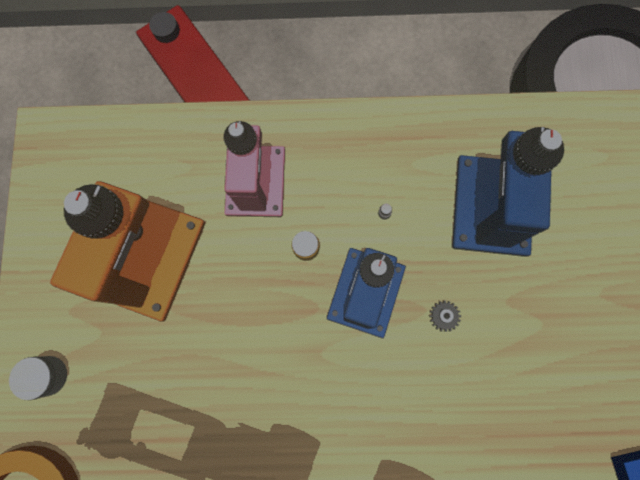

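The small blue stand is the right one. Its ring is near (261,236) in scene and (376,270) in top. The others are pink, orange, or the larger blue one. Next I'll triangulate it.

```bash
cat > h.py <<'E'
import numpy as np, cv2
from station import robot, viewer
from scipy.optimize import least_squares
def proj(c,P):
    p=viewer.camera_params(c); f=240/np.tan(np.radians(p['fov_y']/2))
    q=(np.atleast_2d(P)-p['eye'])@p['attitude']
    return np.c_[p['cx']+f*q[:,0]/-q[:,2], p['cy']+f*q[:,1]/q[:,2]]
def at_z(c,uv,z):
    return least_squares(lambda v:(proj(c,[v[0],v[1],z])[0]-uv),[.5,0]).x
E
python3 - <<'E'
from h import *
O={'scene':{'ring':([261.3,236.2],.206),'knob':([259.9,219.4],.238),'stand':([265.3,311.0],0),'tin':([329.1,298.1],0),'socket':([299.6,353.7],0)},
'top':{'ring':([376.4,269.6],.206),'knob':([380.1,271.6],.238),'stand':([371.1,281.7],0),'tin':([306.3,247.7],0),'socket':([381.7,214.2],0),'gear':([443.8,315.9],0)}}
for c in O:
    for n,(uv,z) in O[c].items(): print(c,n,at_z(c,uv,z).round(4))
for uv in [(355,249),(405,264),(385,336),(328,320)]: print('corner',at_z('top',uv,.018).round(4))
a=cv2.imread('pics/top0.png')[230:350,310:470]; b=cv2.imread('pics/scene0.png')[200:340,200:360]
a=cv2.resize(a,None,fx=4,fy=4,interpolation=2); b=cv2.resize(b,None,fx=3.43,fy=3.43,interpolation=2)[:480]
cv2.imwrite('pics/a.png',cv2.resize(np.hstack([a[:, :480],b[:,:480]]),(800,400)))
E
```

```text
scene ring [0.5461 0.0209]
scene knob [0.5357 0.0288]
scene stand [0.5429 0.0217]
scene tin [0.6173 0.1526]
scene socket [ 0.6887 -0.0174]
top ring [0.5365 0.0242]
top knob [0.5289 0.0207]
top stand [0.5358 0.0196]
top tin [0.615  0.1611]
top socket [ 0.6874 -0.0101]
top gear [ 0.4582 -0.1344]
corner [0.6064 0.0534]
corner [ 0.5708 -0.0541]
corner [ 0.4183 -0.004 ]
corner [0.4543 0.1159]
```

View pics/a.png

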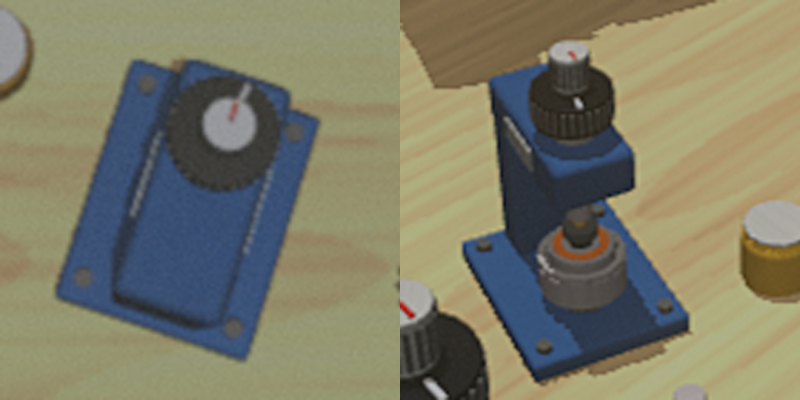

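Run:
```python
from h import *
for c,uv,z in [('top',(377.2,269.9),.212),('top',(379,267.2),.245),('scene',(259.1,217.1),.245),('scene',(260.2,230.8),.215)]: print(c,z,at_z(c,uv,z).round(4))
q=np.array([.537,.022]); s=robot.read_state()
print('q1',np.arctan2(q[1],q[0]), s['joint_pos'].round(3))
print(proj('top',[[.537,.022,.245],[.537,.022,.206]]),proj('scene',[[.537,.022,.245],[.537,.022,.206]]))
```

```text
top 0.212 [0.5352 0.0233]
top 0.245 [0.5357 0.0229]
scene 0.245 [0.5365 0.0264]
scene 0.215 [0.5402 0.0239]
q1 0.04094544520687556 [ 1.196  0.359  1.51   0.     1.273 -0.115]
[[379.48453081 266.45583482]
 [377.63890574 269.31754285]] [[257.61239624 218.060214  ]
 [258.675436   234.22358429]]
```

Emit:
servo_tool(
  motion=[
    [[0, 0, -0.03], [0, 0, 0], 1],
    [[-0.02, 0.023, -0.06], [0, 0, 0], 1],
    [[-0.055, 0.064, -0.06], [0, 0, 0], 1],
    [[-0.09, 0.105, -0.06], [0, 0, 0], 1],
    [[-0.125, 0.146, -0.06], [0, 0, 0], 1],
    [[-0.16, 0.187, -0.06], [0, 0, 0], 1],
    [[-0.195, 0.228, -0.06], [0, 0, 0], 1],
    [[-0.23, 0.269, -0.06], [0, 0, 0], 1],
    [[-0.265, 0.31, -0.06], [0, 0, 0], 1],
    [[-0.3, 0.35, -0.06], [0, 0, 0], 1],
    [[-0.335, 0.391, -0.06], [0, 0, 0], 1],
    [[-0.37, 0.432, -0.06], [0, 0, 0], 1],
    [[-0.4, 0.467, -0.06], [0, 0, 0], 1],
    [[-0.42, 0.491, -0.06], [0, 0, 0], 1],
    [[-0.433, 0.506, -0.06], [0, 0, 0], 1],
    [[-0.4385, 0.5122, -0.06], [0, 0, 0], 1],
    [[-0.4385, 0.5122, -0.06], [0, 0, 0], 1],
    [[-0.4385, 0.5122, -0.06], [0, 0, 0], 1],
    [[-0.4385, 0.5122, -0.06], [0, 0, 0], 1],
  ],
  squeeze=60,
)

```text
time: 3.08
ee_pos: [0.536, 0.0253, 0.2914]
tool_rot: [[0.256, 0.967, -0.0], [0.967, -0.256, 0.0], [0.0, -0.0, -1.0]]
wrist_force: [0.4, 0.2, 0.5]
opening: 0.0851
```

Run:
```python
from h import *
s=robot.read_state(); print(s['ee_pos'],s['joint_pos'].round(3))
a=viewer.get_image('scene')[:,:,::-1].copy(); 
b=viewer.get_image('top')[:,:,::-1]
A=cv2.resize(a[120:340,170:370],None,fx=2,fy=2,interpolation=2);B=cv2.resize(b[190:350,300:460],(440,440),interpolation=2)
cv2.imwrite('pics/c.png',cv2.resize(np.hstack([A,B]),(800,419)))
```

```text
[0.5360049  0.02531251 0.29141937] [-0.082  0.216  1.562  0.     1.363 -1.394]
```

View pics/c.png

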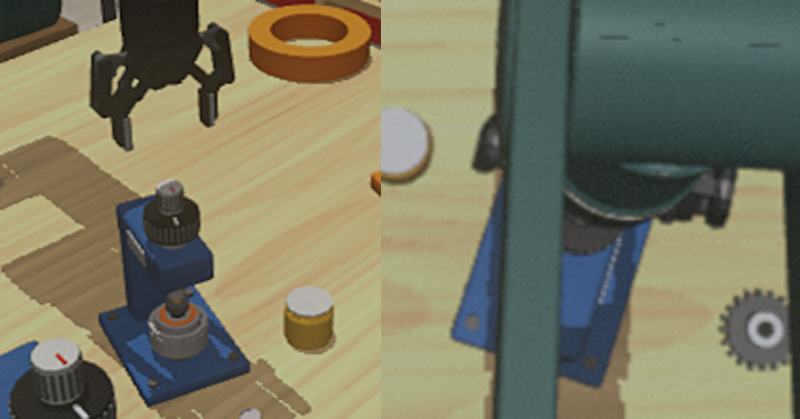

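Emit:
servo_tool(
  motion=[
    [[-0.001, 0, 0.02], [0, 0, 0], 1],
    [[-0.001, 0, 0.04], [0, 0, 0], 1],
    [[-0.001, 0, 0.06], [0, 0, 0], 1],
    [[-0.001, 0, 0.08], [0, 0, 0], 1],
    [[-0.001, 0, 0.1], [0, 0, 0], 1],
    [[-0.001, 0, 0.1095], [0, 0, 0], 1],
    [[-0.001, 0, 0.1095], [0, 0, 0], 1],
    [[-0.001, 0, 0.1095], [0, 0, 0], 1],
  ],
)

```text
time: 4.18
ee_pos: [0.5368, 0.0235, 0.1826]
tool_rot: [[0.257, 0.966, 0.001], [0.966, -0.257, -0.0], [0.0, 0.001, -1.0]]
wrist_force: [-0.5, 0.5, 0.0]
opening: 0.0854
```

Emit:
servo_tool(
  motion=[
    [[0, 0, 0], [0, 0, 0], 0],
    [[0, 0, 0], [0, 0, 0], -0.2],
    [[0, 0, 0], [0, 0, 0], -0.2],
    [[0, 0, 0], [0, 0, 0], -0.2],
    [[0, 0, 0], [0, 0, 0], -0.2],
    [[0, 0, 0], [0, 0, 0], -0.2],
    [[0, 0, 0], [0, 0, 0], -0.2],
    [[0, 0, 0], [0, 0, 0], -0.2],
  ],
  squeeze=80,
)

```text
time: 5.18
ee_pos: [0.5368, 0.0237, 0.1831]
tool_rot: [[0.257, 0.966, 0.002], [0.966, -0.257, 0.0], [0.001, 0.002, -1.0]]
wrist_force: [-1.3, 1.0, 7.1]
opening: 0.058
```

```bash
cat > r.py <<'E'
from h import *
s=robot.read_state(); R=s['tool_rot']
print('t %.3f yaw %.2f Mz %.3f M %s F %s tau6 %.3f q6 %.4f op %.4f'%(s['time'],np.degrees(np.arctan2(R[1,0],R[0,0])),s['moment'][2],s['moment'].round(3),s['wrist_force'].round(1),s['joint_torque'][5],s['joint_pos'][5],s['opening']))
E
python3 r.py
```

```text
t 5.175 yaw 75.11 Mz 0.011 M [0.208 0.252 0.011] F [-1.3  1.   7.1] tau6 -0.004 q6 -1.3958 op 0.0580
```

Emit:
servo_tool(
  motion=[
    [[0, 0, 0], [0, 0, 5], -0.4],
    [[0, 0, 0], [0, 0, 10], -0.4],
    [[0, 0, 0], [0, 0, 15], -0.4],
  ],
  squeeze=100,
)

```text
time: 5.55
ee_pos: [0.5368, 0.0237, 0.1832]
tool_rot: [[0.499, 0.866, 0.002], [0.866, -0.499, -0.0], [0.001, 0.002, -1.0]]
wrist_force: [-2.2, 2.1, 7.3]
opening: 0.0576
```

```bash
python3 r.py
```

```text
t 5.550 yaw 60.05 Mz 0.805 M [0.264 0.273 0.805] F [-2.2  2.1  7.3] tau6 -0.132 q6 -1.1324 op 0.0576
```

Emit:
servo_tool(
  motion=[
    [[0, 0, 0], [0, 0, 4], -0.4],
  ],
)

```text
time: 5.68
ee_pos: [0.5369, 0.0237, 0.1832]
tool_rot: [[0.558, 0.83, 0.002], [0.83, -0.558, -0.0], [0.001, 0.002, -1.0]]
wrist_force: [-2.9, 1.0, 7.6]
opening: 0.0577
```

```bash
python3 r.py
```

```text
t 5.675 yaw 56.08 Mz 0.829 M [0.187 0.307 0.829] F [-2.9  1.   7.6] tau6 0.125 q6 -1.0630 op 0.0577
```

Emit:
servo_tool(
  motion=[
    [[0, 0, 0], [0, 0, 0], -0.4],
  ],
)

```text
time: 5.8
ee_pos: [0.5368, 0.0237, 0.1832]
tool_rot: [[0.557, 0.83, 0.002], [0.83, -0.557, -0.0], [0.001, 0.002, -1.0]]
wrist_force: [-1.9, 0.8, 7.1]
opening: 0.0578
```

```bash
python3 r.py
```

```text
t 5.800 yaw 56.15 Mz 0.498 M [0.234 0.331 0.498] F [-1.9  0.8  7.1] tau6 0.796 q6 -1.0643 op 0.0578
```

Emit:
servo_tool(
  motion=[
    [[0, 0, 0], [0, 0, 4], -0.4],
  ],
)

```text
time: 5.92
ee_pos: [0.5368, 0.0237, 0.1832]
tool_rot: [[0.614, 0.789, 0.002], [0.789, -0.614, -0.0], [0.001, 0.002, -1.0]]
wrist_force: [-2.3, 1.8, 7.6]
opening: 0.0579
```

```bash
python3 r.py
```

```text
t 5.925 yaw 52.12 Mz 0.762 M [0.207 0.296 0.762] F [-2.3  1.8  7.6] tau6 -0.229 q6 -0.9941 op 0.0579
```

Emit:
servo_tool(
  motion=[
    [[0, 0, 0], [0, 0, 4], -0.4],
  ],
)

```text
time: 6.05
ee_pos: [0.5368, 0.0237, 0.1832]
tool_rot: [[0.668, 0.744, 0.002], [0.744, -0.668, -0.0], [0.001, 0.001, -1.0]]
wrist_force: [-2.2, 0.3, 7.5]
opening: 0.0578
```

```bash
python3 r.py
```

```text
t 6.050 yaw 48.09 Mz 0.782 M [0.245 0.267 0.782] F [-2.2  0.3  7.5] tau6 0.043 q6 -0.9236 op 0.0578
```

Emit:
servo_tool(
  motion=[
    [[0, 0, 0], [0, 0, 4], -0.4],
  ],
)

```text
time: 6.18
ee_pos: [0.5368, 0.0237, 0.1832]
tool_rot: [[0.718, 0.696, 0.002], [0.696, -0.718, -0.0], [0.001, 0.001, -1.0]]
wrist_force: [-2.3, 1.2, 7.0]
opening: 0.0579
```

```bash
python3 r.py
```

```text
t 6.175 yaw 44.08 Mz 0.802 M [0.208 0.328 0.802] F [-2.3  1.2  7. ] tau6 0.050 q6 -0.8538 op 0.0579
```

Emit:
servo_tool(
  motion=[
    [[0, 0, 0], [0, 0, 4], -0.4],
  ],
)

```text
time: 6.3
ee_pos: [0.5368, 0.0237, 0.1832]
tool_rot: [[0.765, 0.644, 0.002], [0.644, -0.765, -0.0], [0.001, 0.001, -1.0]]
wrist_force: [-1.6, 1.9, 7.3]
opening: 0.0579
```

```bash
python3 r.py
```

```text
t 6.300 yaw 40.08 Mz 0.826 M [0.171 0.255 0.826] F [-1.6  1.9  7.3] tau6 0.051 q6 -0.7839 op 0.0579
```

Emit:
servo_tool(
  motion=[
    [[0, 0, 0], [0, 0, 4], -0.4],
  ],
)

```text
time: 6.42
ee_pos: [0.5368, 0.0237, 0.1832]
tool_rot: [[0.808, 0.589, 0.002], [0.589, -0.808, -0.0], [0.001, 0.001, -1.0]]
wrist_force: [-0.7, 1.3, 7.4]
opening: 0.0576
```

```bash
python3 r.py
```

```text
t 6.425 yaw 36.08 Mz 0.838 M [0.22  0.285 0.838] F [-0.7  1.3  7.4] tau6 0.050 q6 -0.7141 op 0.0576
```

Emit:
servo_tool(
  motion=[
    [[0, 0, 0], [0, 0, 4], -0.4],
  ],
)

```text
time: 6.55
ee_pos: [0.5368, 0.0237, 0.1832]
tool_rot: [[0.847, 0.531, 0.002], [0.531, -0.847, -0.0], [0.001, 0.001, -1.0]]
wrist_force: [-2.4, 1.4, 7.9]
opening: 0.0576
```

```bash
python3 r.py
```

```text
t 6.550 yaw 32.08 Mz 0.802 M [0.206 0.322 0.802] F [-2.4  1.4  7.9] tau6 0.051 q6 -0.6443 op 0.0576
```

Emit:
servo_tool(
  motion=[
    [[0, 0, 0], [0, 0, 4], -0.4],
  ],
)

```text
time: 6.68
ee_pos: [0.5368, 0.0237, 0.1832]
tool_rot: [[0.882, 0.471, 0.002], [0.471, -0.882, -0.0], [0.001, 0.001, -1.0]]
wrist_force: [-1.2, 0.8, 6.6]
opening: 0.0579
```

```bash
python3 r.py
```

```text
t 6.675 yaw 28.09 Mz 0.827 M [0.171 0.301 0.827] F [-1.2  0.8  6.6] tau6 0.086 q6 -0.5746 op 0.0579
```

Flat at about 0.81 ± 0.025, so no touch yet. Continuing.

Emit:
servo_tool(
  motion=[
    [[0, 0, 0], [0, 0, 4], -0.4],
  ],
)

```text
time: 6.8
ee_pos: [0.5368, 0.0237, 0.1832]
tool_rot: [[0.913, 0.408, 0.002], [0.408, -0.913, -0.0], [0.001, 0.001, -1.0]]
wrist_force: [-2.6, 0.8, 8.3]
opening: 0.0577
```

```bash
python3 r.py
```

```text
t 6.800 yaw 24.09 Mz 0.839 M [0.194 0.339 0.839] F [-2.6  0.8  8.3] tau6 0.134 q6 -0.5048 op 0.0577
```

Emit:
servo_tool(
  motion=[
    [[0, 0, 0], [0, 0, 4], -0.4],
  ],
)

```text
time: 6.92
ee_pos: [0.5368, 0.0237, 0.1832]
tool_rot: [[0.939, 0.344, 0.002], [0.344, -0.939, -0.0], [0.001, 0.001, -1.0]]
wrist_force: [-2.4, 1.0, 7.9]
opening: 0.0582
```

```bash
python3 r.py
```

```text
t 6.925 yaw 20.10 Mz 0.868 M [0.134 0.367 0.868] F [-2.4  1.   7.9] tau6 0.180 q6 -0.4351 op 0.0582
```

Emit:
servo_tool(
  motion=[
    [[0, 0, 0], [0, 0, 4], -0.4],
  ],
)

```text
time: 7.05
ee_pos: [0.5368, 0.0237, 0.1833]
tool_rot: [[0.961, 0.277, 0.002], [0.277, -0.961, -0.0], [0.002, 0.001, -1.0]]
wrist_force: [-1.7, 0.6, 8.8]
opening: 0.0577
```

```bash
python3 r.py
```

```text
t 7.050 yaw 16.11 Mz 0.921 M [0.245 0.352 0.921] F [-1.7  0.6  8.8] tau6 0.227 q6 -0.3653 op 0.0577
```

The quiet signal is the joint 6 torque, which stays flat at 0.050 and then rises 0.047 per 4°. The touch came at yaw of about 31.1°. I'm now 15° past it, which is about 15 N, so I'll release the ring and go up to the knob.

Emit:
servo_tool(
  motion=[
    [[0, 0, 0], [0, 0, 0], 0.2],
    [[0, 0, 0], [0, 0, 0], 1],
    [[0, 0, 0], [0, 0, 0], 1],
    [[0, 0, 0], [0, 0, 0], 1],
    [[0, 0, 0], [0, 0, 0], 1],
    [[0, 0, -0.01], [0, 0, 0], 1],
    [[0, 0, -0.02], [0, 0, 0], 1],
    [[0, 0, -0.03], [0, 0, 0], 1],
    [[0, 0, -0.0365], [0, 0, 0], 1],
    [[0, 0, -0.0365], [0, 0, 0], 1],
    [[0, 0, -0.0365], [0, 0, 0], 1],
  ],
)

```text
time: 8.43
ee_pos: [0.536, 0.0235, 0.2181]
tool_rot: [[0.961, 0.278, -0.0], [0.278, -0.961, -0.0], [-0.0, -0.0, -1.0]]
wrist_force: [-0.7, -0.6, -0.7]
opening: 0.0855
```

```bash
python3 r.py; python3 -c "
from h import *
s=robot.read_state();print(s['ee_pos'])
a=viewer.get_image('scene')[:,:,::-1]
cv2.imwrite('pics/d.png',cv2.resize(a[180:340,190:350],(640,600),interpolation=2))"
```

```text
t 8.425 yaw 16.12 Mz 0.015 M [-0.043  0.001  0.015] F [-0.7 -0.6 -0.7] tau6 -0.000 q6 -0.3661 op 0.0855
[0.53600759 0.02353237 0.21811729]
```

View pics/d.png

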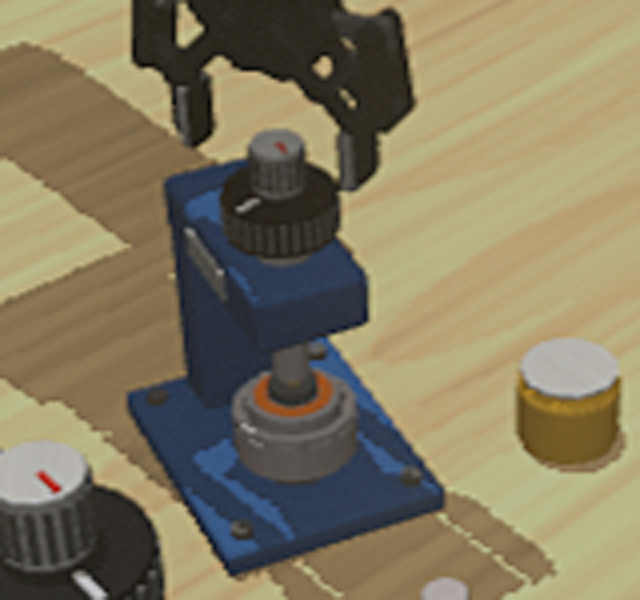

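The foot sits on the bearing, the ring's white line has turned, and the red line hasn't. Now gripping the knob.

Emit:
servo_tool(
  motion=[
    [[0.001, 0, 0], [0, 0, 0], 0],
    [[0.001, 0, 0], [0, 0, 0], -0.8],
    [[0.001, 0, 0], [0, 0, 0], -0.8],
    [[0.001, 0, 0], [0, 0, 0], -0.8],
    [[0.001, 0, 0], [0, 0, 0], -0.8],
    [[0.001, 0, 0], [0, 0, 0], -0.8],
    [[0.001, 0, 0], [0, 0, 0], -0.8],
    [[0.001, 0, 0], [0, 0, 0], -0.8],
    [[0.001, 0, 0], [0, 0, 0], -0.8],
    [[0.001, 0, 0], [0, 0, 0], -0.8],
  ],
  squeeze=80,
)

```text
time: 9.72
ee_pos: [0.5367, 0.0237, 0.2185]
tool_rot: [[0.961, 0.278, -0.001], [0.278, -0.961, -0.0], [-0.001, 0.0, -1.0]]
wrist_force: [-4.1, -0.9, 5.6]
opening: 0.026
```

```bash
python3 r.py
```

```text
t 9.725 yaw 16.12 Mz -0.031 M [-0.126  0.527 -0.031] F [-4.1 -0.9  5.6] tau6 0.009 q6 -0.3654 op 0.0260
```

Emit:
servo_tool(
  motion=[
    [[0, 0, 0], [0, 0, 4], -0.8],
  ],
)

```text
time: 9.85
ee_pos: [0.5368, 0.0237, 0.2186]
tool_rot: [[0.978, 0.209, -0.001], [0.209, -0.978, -0.0], [-0.001, 0.0, -1.0]]
wrist_force: [-3.3, -1.2, 6.4]
opening: 0.0261
```

```bash
python3 r.py
```

```text
t 9.850 yaw 12.07 Mz 0.349 M [-0.115  0.568  0.349] F [-3.3 -1.2  6.4] tau6 -0.693 q6 -0.2946 op 0.0261
```

Emit:
servo_tool(
  motion=[
    [[0, 0, 0], [0, 0, 4], -0.8],
    [[0, 0, 0], [0, 0, 8], -0.8],
    [[0, 0, 0], [0, 0, 12], -0.8],
  ],
)

```text
time: 10.22
ee_pos: [0.5367, 0.0237, 0.2186]
tool_rot: [[1.0, 0.0, -0.001], [0.0, -1.0, -0.001], [-0.001, 0.001, -1.0]]
wrist_force: [-3.8, -0.8, 5.7]
opening: 0.026
```

```bash
python3 r.py
```

```text
t 10.225 yaw 0.03 Mz 0.364 M [-0.14   0.527  0.364] F [-3.8 -0.8  5.7] tau6 -0.393 q6 -0.0844 op 0.0260
```

Emit:
servo_tool(
  motion=[
    [[0, 0, 0], [0, 0, 4], -0.8],
    [[0, 0, 0], [0, 0, 8], -0.8],
    [[0, 0, 0], [0, 0, 12], -0.8],
    [[0, 0, 0], [0, 0, 16], -0.8],
    [[0, 0, 0], [0, 0, 20], -0.8],
    [[0, 0, 0], [0, 0, 24], -0.8],
    [[0, 0, 0], [0, 0, 28], -0.8],
  ],
)

```text
time: 11.1
ee_pos: [0.5367, 0.0237, 0.2185]
tool_rot: [[0.883, -0.469, -0.001], [-0.469, -0.883, -0.001], [-0.001, 0.001, -1.0]]
wrist_force: [-3.5, -1.0, 4.5]
opening: 0.0257
```

```bash
python3 r.py
```

```text
t 11.100 yaw -27.97 Mz 0.356 M [-0.117  0.601  0.356] F [-3.5 -1.   4.5] tau6 -0.357 q6 0.4043 op 0.0257
```

Emit:
servo_tool(
  motion=[
    [[0, 0, 0], [0, 0, 4], -0.8],
    [[0, 0, 0], [0, 0, 8], -0.8],
    [[0, 0, 0], [0, 0, 12], -0.8],
    [[0, 0, 0], [0, 0, 16], -0.8],
    [[0, 0, 0], [0, 0, 20], -0.8],
    [[0, 0, 0], [0, 0, 24], -0.8],
    [[0, 0, 0], [0, 0, 28], -0.8],
  ],
)

```text
time: 11.98
ee_pos: [0.5366, 0.0237, 0.2185]
tool_rot: [[0.56, -0.829, -0.001], [-0.829, -0.56, -0.0], [-0.0, 0.001, -1.0]]
wrist_force: [-4.2, -0.1, 4.9]
opening: 0.0257
```

```bash
python3 r.py
```

```text
t 11.975 yaw -55.96 Mz 0.410 M [-0.044  0.575  0.41 ] F [-4.2 -0.1  4.9] tau6 -0.320 q6 0.8929 op 0.0257
```

Joint 6 torque rises 0.037 per 28°, or about 9.5 N, so the knob isn't slipping and the load is about 39 to 40 N. Another 16° should finish it.

Emit:
servo_tool(
  motion=[
    [[0, 0, 0], [0, 0, 4], -0.8],
    [[0, 0, 0], [0, 0, 8], -0.8],
    [[0, 0, 0], [0, 0, 12], -0.8],
    [[0, 0, 0], [0, 0, 16], -0.8],
  ],
)

```text
time: 12.48
ee_pos: [0.5366, 0.0238, 0.2186]
tool_rot: [[0.31, -0.951, -0.001], [-0.951, -0.31, -0.0], [0.0, 0.001, -1.0]]
wrist_force: [-3.7, -0.7, 5.4]
opening: 0.0261
```

```bash
python3 r.py
```

```text
t 12.475 yaw -71.96 Mz 0.433 M [-0.114  0.56   0.433] F [-3.7 -0.7  5.4] tau6 -0.300 q6 1.1721 op 0.0261
```

Emit:
servo_tool(
  motion=[
    [[0, 0, 0], [0, 0, 0], -0.2],
    [[0, 0, 0], [0, 0, 0], 0.5],
    [[0, 0, 0], [0, 0, 0], 1],
    [[0, 0, 0], [0, 0, 0], 1],
    [[0, 0, 0], [0, 0, 0], 1],
    [[0, 0, 0], [0, 0, 0], 1],
    [[0, 0, -0.02], [0, 0, 0], 1],
    [[0, 0, -0.04], [0, 0, 0], 1],
    [[0, 0, -0.06], [0, 0, 0], 1],
    [[0, 0, -0.08], [0, 0, 0], 1],
    [[0, 0, -0.1], [0, 0, 0], 1],
    [[0, 0, -0.1], [0, 0, 0], 1],
    [[0, 0, -0.1], [0, 0, 0], 1],
  ],
)

```text
time: 14.1
ee_pos: [0.5368, 0.0238, 0.3175]
tool_rot: [[0.311, -0.95, -0.001], [-0.95, -0.311, -0.0], [-0.0, 0.001, -1.0]]
wrist_force: [-0.7, -0.7, -0.4]
opening: 0.0856
```

```bash
python3 r.py; python3 -c "
from h import *
a=viewer.get_image('scene')[:,:,::-1]
cv2.imwrite('pics/e.png',cv2.resize(a[180:360,190:350],(640,600),interpolation=2))"
```

```text
t 14.100 yaw -71.88 Mz 0.007 M [ 0.027 -0.02   0.007] F [-0.7 -0.7 -0.4] tau6 -0.000 q6 1.1705 op 0.0856
```

View pics/e.png

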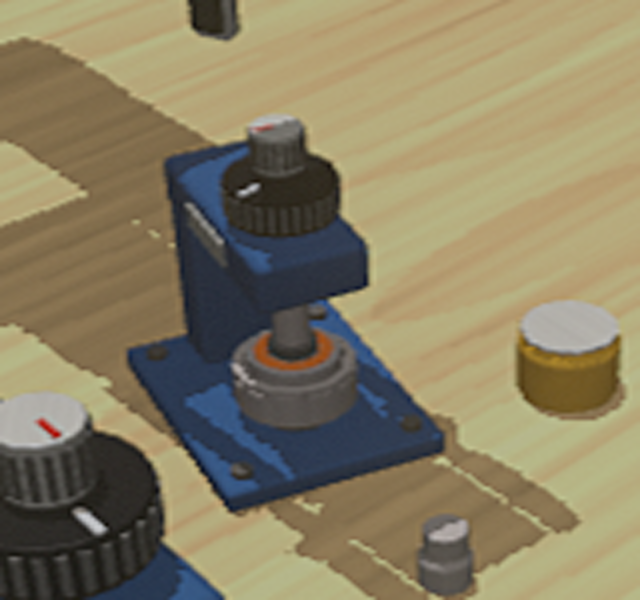

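The red line has turned about 90°, the ring's white line hasn't moved, and the tin and socket are where they were. The gripper is clear, so I'm handing in.

```bash
python3 -c "
from station import robot
print(robot.sign_off())"
```

```text
the job is handed in; nothing more can be done
None
```

The small blue stand is loaded to an estimated 43–45 N. The job is handed in with the gripper open and clear above the stand, at about 14 s on the robot clock.

- **Touch:** I turned the coarse ring 59° clockwise and felt the touch about 44° in. I stopped 15° past it, at about 15 N, under the 25 N limit.
- **Load:** I then turned the fine knob 88° clockwise (1.54 rad), which adds about 30 N. The knob torque rose steadily, so it did not slip. Turn angle gives a final load of about 45 N and the torque slope gives about 43 N; nothing measures the load directly.
- **Signal used:** The wrist moment was noisy (about ±0.03 N m), so I judged the touch mainly by the joint 6 torque, and the moment agreed.
- **Last picture:** The ring's index line held still while the knob turned, the foot is on the bearing, and the tin and socket are in place. The gear was outside that picture, so I did not recheck it; the arm never went near it below 0.18 m.

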